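# Lower the filling funnel with the release valve and charge the milling jar

### The job

Charge the milling jar: crack the release valve of the filling stand open just a fraction of a turn so that the raised funnel sinks slowly (never faster than about 4 cm a second) all the way down into the jar, then turn the valve shut again. After that pick up the scoop, pour its three ceramic balls through the funnel into the jar, and set the scoop back down upright on the free worktop. Leave the vial, the brown bottle and the timer where they stand.

Things in the scene. Friction and masses are not known exactly. Their poses are not given: they have to be found in the camera images.
- stand: filling stand, fixed: grey base plate 150 (x) x 320 (y) x 12 mm, origin under its centre. Along its own y: valve block at -120 mm (46 mm square, top at 62 mm), upright hydraulic cylinder at 0 (57 mm across, 115 mm high) whose ram carries the funnel, and at +110 mm a fixed open glass jar (68 mm outside, 60 mm inside, rim at 90 mm, inner floor at 18 mm). Do not push on ram or funnel
- valve_axis (a point): centre of the release valve's black T bar, on its upright axis, 88 mm above the worktop. The bar is 66 mm long, 14 mm wide and 22 mm high (77 to 99 mm above the worktop). With the valve shut the bar lies along the stand's x axis
- valve (a joint): release valve angle, rad: 0 shut, opens counter-clockwise seen from above, stop at 1.5. Stays where left, takes about 0.2 N m. The ram stays locked up to a crack point, somewhere between 0.15 and 0.6 rad, that differs each run; just past it the ram sinks at about 10 mm/s, and 8 to 10 mm/s faster for each further 0.1 rad, so about 0.3 rad past the crack point it sinks too fast
- ram_head (a joint): how far ram and funnel have sunk, m: 0 is fully raised (starts at 0 to 0.015), 0.060 is fully down on its stop, with the spout 18 mm inside the jar. It sinks only while the valve is open past its crack point and cannot be raised again
- funnel_mouth (a point): centre of the steel funnel's open top, straight over the jar; it moves with the ram: 210 mm above the worktop when fully raised, 150 mm when down. Mouth 126 mm across outside, 120 mm inside, cone at 45 degrees, spout 50 mm outside, bore 44 mm. An aluminium bracket joins it to the ram
- jar_mouth (a point): centre of the jar's rim, 90 mm above the worktop
- scoop: loose aluminium scoop, about 0.18 kg, 113 mm long, 76 mm wide, 88 mm high; origin under its middle, z up, its open pouring nose toward its own -x. Side walls 45 mm high. A pocket at the back (+x) holds the balls; from there the floor rises 12 degrees to the nose, so they begin to roll out when the nose is dipped past 12 degrees and all leave by about 35 degrees
- scoop_grip (a point): point to grip on the scoop's handle: a black bar along the scoop's x, above the scoop, 14 mm wide (y), 18 mm high, reaching from 46 mm on the +x side of this point to 28 mm on its -x side; the point lies 79 mm above the scoop's underside, 12 mm toward +x from its origin. Free space below the bar's front part
- scoop_nose (a point): middle of the pouring edge at the scoop's nose, 55 mm toward -x from the scoop's origin and 20 mm above its underside; the edge is 70 mm wide
- ball_0_center (a point): centre of a white ceramic milling ball, 18 mm across, 15 g, lying in the scoop
- ball_1_center (a point): centre of the second ball, the same
- ball_2_center (a point): centre of the third ball, the same
- vial_dark: bystander: small dark reagent vial with a white cap, 33 mm across, 73 mm high, standing; origin under its middle
- bottle_a: bystander: brown bottle with a blue cap, 47 mm across, 98 mm high, standing; origin under its middle
- bench_timer: bystander: flat white timer 62 x 66 x 18 mm; origin under its middle
Not all that is in view belongs to the job. There is more than one size of the scoop; the one meant has the size given above.

How it is judged:
By the outcome, as a careful person would: the job done as asked, in the order asked, and still so for the second after the job is handed in, with the robot touching nothing.
It also fails if it takes over 72 s, if anything falls off the work surface, if the arm or the gripper's body presses on something with over 40 N, if the wrist force passes 120 N, or if a joint passes its speed limit or range.

### The arm

A 6-joint arm with a two-finger parallel gripper is mounted at the origin on a cart in front of the work surface, level with it; the furniture and walls round the work are solid. World frame = base frame: x ahead of the robot, y to its left, z up, the work surface at z = 0. Lengths are in mm, angles in rad, forces in N, time in s.
With the tool pointing down it reaches from about 150 to 775 mm from the base axis. Payload 6.1 kg.
Tool frame: the origin (TCP) lies at the very end of the fingers, on their centre line; the grasp point (between the pads) lies bot.grasp_offset behind it (bot.grasp_offset is the distance from the TCP to the grasp point, in mm); z points along the fingers, y is the direction in which the jaws open and shut (so a half turn about z gives the same grasp; the last joint's range is limited). The gripper opens to 85 mm and grips with 20 to 120 N. Pads are 22 mm wide; open, the fingers measure 114 mm over their backs; the gripper's body (76 mm by 85 mm) begins 54 mm behind the grasp point. The pads swing forward as they close: fully open they stand 13 mm farther back than shut.
Start: joints at [1.244, 0.126, -0.04, 1.405, 0, 1.571], TCP at [168.525, 497.2, 231.295] pointing down, gripper open.
Joint ranges: [-2.72, 2.72], [-0.95, 1.95], [-1.27, 1.35], [-1.78, 2.02], [-1.46, 1.47], [-3.14, 3.14]. Speed limits (rad/s): [2.39, 2.39, 3.01, 3.14, 3.14, 3.14].

### API

Orientations are given as a rotation vector (axis times angle).
In Python, from workcell import bot gives the robot as it stands.
- The arm moves only by the tool send_rows, never from a script. Its arguments are lists of equal length, an entry for each row: "hand": the closure, from 0 (fully open) to 1 (shut); "offset": the shift along the tool's x, y, z in mm, a list of three; "rot": the turn, a rotation vector about the tool's x, y, z in units of 6 degrees (1.0 is 6 degrees), a list of three. A call has 1 to 12 rows; each row shifts and turns the commanded pose from where the row before left it, along the tool's axes as they then stand; what a row does not reach is not made up. A row lasts 1/12 s, in which the tool goes at most 41.7 mm and 7.16 degrees, less where a joint would pass 70% of its speed; a pose out of reach is approached as far as the arm can. A call with a gripper value outside its range is refused whole. The fingers move at their own pace and stop on an object; the grip force is fixed at half the most. Time passes only in rows, so rows that do not move let the fingers close. It gives the time, the measured TCP pose, the force and the opening at its end, in the units of the state.
- bot.get_state(): the state, without advancing time (a new reading comes with each control period).
- bot.snapshot(name): name is "scene" or "top"; returns a dict with "pixels" (480x640x3 uint8, red, green, blue), "fx", "fy", "cx", "cy" (pixels), "D" ([k1, k2, p1, p2, k3] as OpenCV has them; the pictures are not rectified), "eye" and "orientation" of the camera in the world. Camera axes: x right, y up, looking along -z (the intrinsics and any distortion apply to the point x, -y, -z); pixel columns grow to the right and rows downward; lengths in mm; the calibration is good to about 2 mm. A picture is of the moment at which its call begins. There is no depth.
- bot.finish_job(): hands the job in, once; it reports no verdict.
The state is a dict: "clock": time; "joints": joint angles; "joint_vel": joint speeds; "joint_efforts": joint torques, N m; "tcp_pos": TCP position; "tool_rot": TCP orientation; "wrist_force": force on the tool from outside, world axes, zero at the start; "ft_torque": the same for the moment, N m; "opening": finger opening in mm.
Only numpy, scipy, OpenCV 4.12 (cv2) and the standard library are available. Lean on these libraries where they do the work, as an engineer would, in place of code of your own. Each camera call takes 0.05 s, during which the arm holds its last target. There are 200 camera calls.

## Working session

There is one attempt and no reset: what is moved stays moved. The work goes in short steps, Python scripts to look and compute and a tool call to move; the robot and the scene stay as the last step left them, time stands still between calls to the robot, and variables do not carry over. Pictures are saved under pics/ and viewed, about 8 in all and at most 12, crops included, and the job is handed in when it is done.

Besides the shell and the picture viewer there is one more tool, called after ">>>" as a command line: name --argument value ..., lists and objects as JSON in quotes. send_rows: Moves the arm, as the interface text tells. Its arguments: {"type":"object","properties":{"hand":{"type":"array"},"offset":{"type":"array"},"rot":{"type":"array"}},"required":["hand","offset","rot"]}

```bash
mkdir -p pics; cat > h.py <<'E'
import numpy as np, cv2, json
from scipy.spatial.transform import Rotation as R
from workcell import bot
def snap(n,fn):
    s=bot.snapshot(n); cv2.imwrite('pics/'+fn,np.ascontiguousarray(s['pixels'][...,::-1])); 
    c={k:np.array(s[k]).tolist() for k in s if k!='pixels'}; json.dump(c,open(f'pics/{n}.json','w')); return s
def cam(n): return json.load(open(f'pics/{n}.json'))
def rot(c):
    o=np.array(c['orientation'],float)
    return o if o.shape==(3,3) else (R.from_rotvec(o).as_matrix() if o.size==3 else R.from_quat(o).as_matrix())
def K(c): return np.array([[c['fx'],0,c['cx']],[0,c['fy'],c['cy']],[0,0,1.]])
def px2w(c,uv,z):
    p=cv2.undistortPoints(np.array([[uv]],float),K(c),np.array(c['D'],float))[0,0]
    d=rot(c)@np.array([p[0],-p[1],-1]); e=np.array(c['eye']); return e+d*(z-e[2])/d[2]
def w2px(c,P):
    q=(np.atleast_2d(P)-np.array(c['eye']))@rot(c); q=q*[1,-1,-1]
    return cv2.projectPoints(q,np.zeros(3),np.zeros(3),K(c),np.array(c['D'],float))[0][:,0]
E
python3 - <<'E'
from h import *
for n in('scene','top'): snap(n,n+'0.png'); print(cam(n))
print(bot.get_state(),bot.grasp_offset)
E
```

```text
{'fx': 515.9172654396388, 'fy': 515.9172654396388, 'cx': 313.9868848296235, 'cy': 236.9186352932104, 'D': [-0.030807103051507703, 0.0, 0.0, 0.0, 0.0], 'eye': [121.20064494437615, 1089.5701792040727, 789.8444192883326], 'orientation': [0.31571588658385613, -1.241872912984866, -2.414134499897806]}
{'fx': 573.8662633964511, 'fy': 573.8662633964511, 'cx': 306.041524026099, 'cy': 246.98413241140952, 'D': [0.04541841974359839, 0.0, 0.0, 0.0, 0.0], 'eye': [424.98238078092146, 255.84061894658367, 1483.5212478779913], 'orientation': [0.06973755053540764, -0.08388124942255412, -1.549481996397141]}
{'clock': 0.1, 'joints': array([ 1.24401682e+00,  1.26341788e-01, -4.05016746e-02,  1.40540691e+00,
        2.11245382e-05,  1.57082102e+00]), 'joint_vel': array([ 2.17669654e-03, -4.50046535e-04,  2.16421348e-03, -1.21874442e-03,
       -2.29583818e-04, -1.83995131e-06]), 'joint_efforts': array([ 3.22719588e-04, -4.36903095e+01,  3.53604484e+01,  1.36918301e-02,
        2.03362242e-05,  4.75384510e-06]), 'tcp_pos': array([168.39820667, 496.87120023, 230.59719028]), 'tool_rot': array([-5.11019513e-01, -3.09949053e+00,  2.24801507e-03]), 'wrist_force': array([ 0.70167981,  0.20843326, -0.37101041]), 'ft_torque': array([-0.03286984, -0.00670857,  0.01153788]), 'opening': 85.57290522731144} 18.700000000000003
```

View pics/scene0.png

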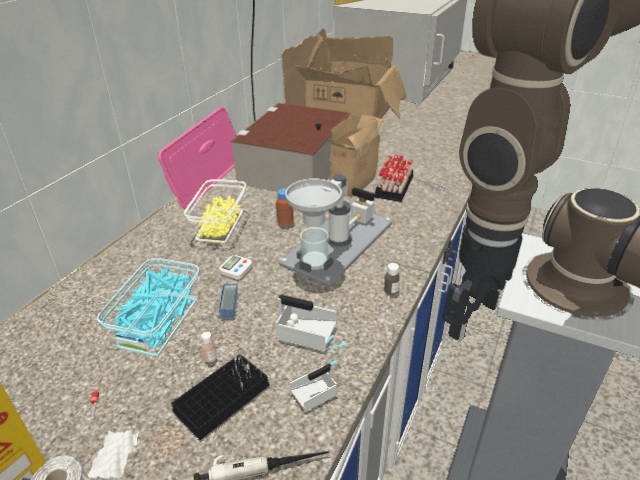

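View pics/top0.png

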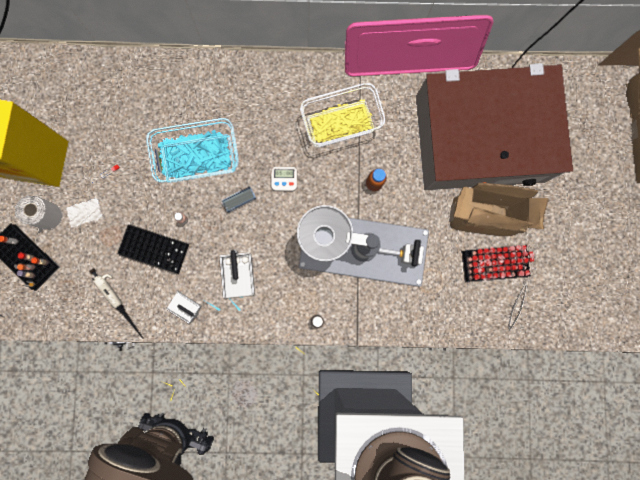

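The scene view and the top view both show the stand: funnel at top (324,233), valve T bar at (417,253). There are two scoops: a large one at top (237,275) with balls, and a small one at (184,306). The large one looks like the 113 mm scoop, so I'll confirm in an enlarged crop.

```bash
python3 - <<'E'
from h import *
im=cv2.imread('pics/top0.png')
a=cv2.resize(im[235:325,160:270],None,fx=5,fy=5,interpolation=2)  #550x450
a=cv2.resize(im[240:310,210:270],(360,420),interpolation=2)  # 6x
b=cv2.resize(im[225:290,380:440],(360,390),interpolation=2)  # 6x
o=np.zeros((420,730,3),np.uint8); o[:,:360]=a; o[:390,370:]=b
cv2.imwrite('pics/crop1.png',o)
im=cv2.imread('pics/scene0.png')
cv2.imwrite('pics/crop2.png',np.hstack([cv2.resize(im[285:415,265:365],(400,520),interpolation=2),cv2.resize(im[170:300,280:400][:104,:80] if 0 else im[165:282,310:400],(400,520),interpolation=2)]))
c=cam('top')
for n,uv,z in[('T',(417,253),99),('scoopA grip',(234,265),88),('noseA',(239,298),20),('smallA',(184,306),40),('vial',(317,322),73),('bottle',(378,174),98),('funnel',(324,233),205),('corner',(418,282),12)]: print(n,px2w(c,uv,z).round())
E
```

```text
T [552. -24.  99.]
scoopA grip [515. 419.  88.]
noseA [436. 411.  20.]
smallA [413. 545.  40.]
vial [381. 214.  73.]
bottle [745.  71.  98.]
funnel [583. 206. 205.]
corner [486. -45.  12.]
```

View pics/crop1.png

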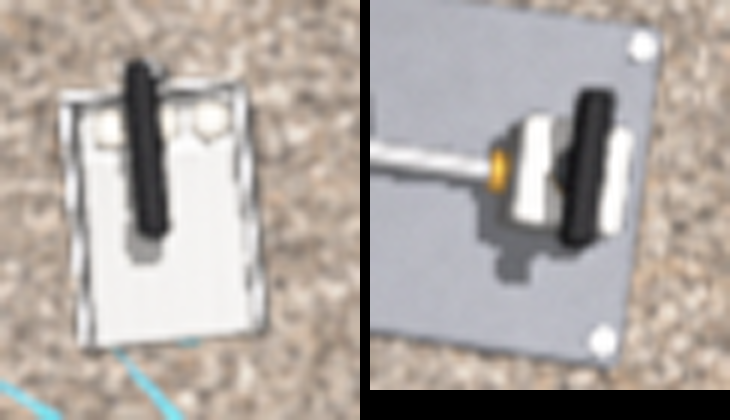

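View pics/crop2.png

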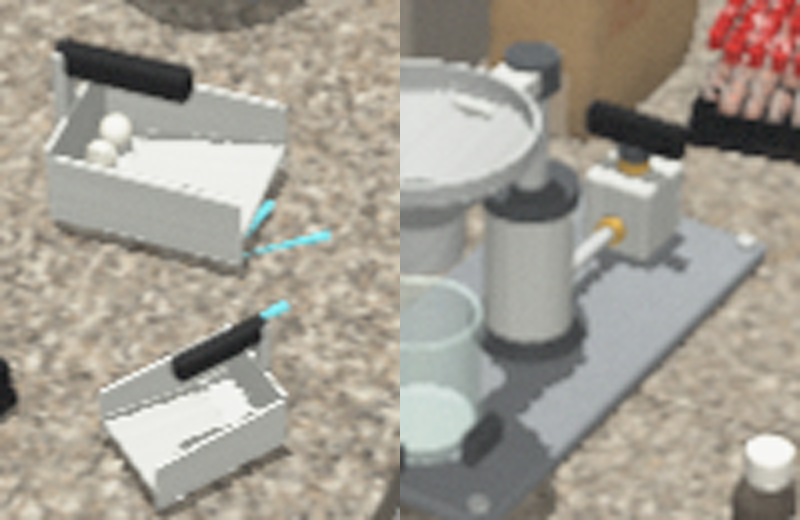

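The large scoop, at crop1 (160,210), holds three balls and is the one meant. The small one is empty. Next I'll work out the T bar, scoop and stand poses.

```bash
cat >> h.py <<'E'
def Rd(yaw): # tool down, tool y (jaw) at world yaw
    y=np.array([np.cos(yaw),np.sin(yaw),0]); z=np.array([0,0,-1.]); return np.c_[np.cross(y,z),y,z]
def delta(p,Rt,p0=None,R0=None):
    if p0 is None:
        s=bot.get_state(); p0=s['tcp_pos']; R0=R.from_rotvec(s['tool_rot']).as_matrix()
    print('offset',(R0.T@(np.array(p)-p0)).round(1),'rot(6deg)',(np.degrees(R.from_matrix(R0.T@Rt).as_rotvec())/6).round(2))
E
python3 - <<'E'
from h import *
c=cam('top'); A=lambda x,y:(210+x/6,240+y/6); B=lambda x,y:(380+(x-370)/6,225+y/6)
def f(n,p,q,z):
    P,Q=px2w(c,p,z),px2w(c,q,z); d=P-Q; print(n,P.round(1),Q.round(1),'mid',((P+Q)/2).round(1),'len',np.linalg.norm(d).round(1),'yaw',np.degrees(np.arctan2(d[1],d[0])).round(1))
f('T',B(597,92),B(577,243),99)
f('plate',B(661,32),B(616,367),12)
f('handle',A(139,62),A(155,236),88)
f('Lwall',A(68,97),A(86,345),45); f('Rwall',A(242,83),A(262,330),45)
f('nose',A(86,345),A(262,330),45)
# T and handle in scene view
c=cam('scene'); S=lambda x,y:(310+(x-400)/4.444,165+y/4.444)
S2=lambda x,y:(265+x/4,285+y/4)
f('Tscene',S(594,115),S(683,140),92); f('handle scene',S2(60,52),S2(190,82),82)
im=cv2.imread('pics/top0.png')
s=bot.get_state(); print(R.from_rotvec(s['tool_rot']).as_matrix().round(3))
E
```

```text
T [583.1 -26.4  99. ] [521.7 -18.3  99. ] mid [552.4 -22.4  99. ] len 61.9 yaw -7.5
plate [619.6 -71.6  12. ] [475.2 -52.2  12. ] mid [547.4 -61.9  12. ] len 145.7 yaw -7.7
handle [550.6 422.   88. ] [480.1 413.3  88. ] mid [515.3 417.6  88. ] len 71.0 yaw 7.1
Lwall [539.1 456.3  45. ] [436.1 445.2  45. ] mid [487.6 450.7  45. ] len 103.7 yaw 6.1
Rwall [546.5 383.8  45. ] [443.6 372.5  45. ] mid [495.1 378.2  45. ] len 103.5 yaw 6.3
nose [436.1 445.2  45. ] [443.6 372.5  45. ] mid [439.9 408.9  45. ] len 73.1 yaw 95.9
Tscene [575.4 -19.   92. ] [516.5 -14.6  92. ] mid [545.9 -16.8  92. ] len 59.0 yaw -4.2
handle scene [546.8 425.7  82. ] [477.2 416.6  82. ] mid [512.  421.1  82. ] len 70.2 yaw 7.5
[[-0.947  0.321 -0.   ]
 [ 0.321  0.947 -0.001]
 [ 0.    -0.001 -1.   ]]
```

>>> send_rows --hand '[0,0,0,0,0,0,0,0,0,0,0,0]' --offset '[[-26.5,-18.4,0],[-26.5,-18.4,0],[-26.5,-18.4,0],[-26.5,-18.4,0],[-26.5,-18.4,0],[-26.5,-18.4,0],[-26.5,-18.4,0],[-26.5,-18.4,0],[-26.5,-18.4,0],[-26.5,-18.4,0],[-26.5,-18.4,0],[-26.5,-18.4,0]]' --rot '[[0,0,0],[0,0,0],[0,0,0],[0,0,0],[0,0,0],[0,0,0],[0,0,0],[0,0,0],[0,0,0],[0,0,0],[0,0,0],[0,0,0]]'

```text
clock: 1.1
tcp_pos: [399.3, 184.4, 231.1]
tool_rot: [-0.511, -3.099, 0.0]
wrist_force: [-0.0, -0.4, 0.3]
opening: 85.9
```

>>> send_rows --hand '[0,0,0,0,0,0,0,0,0,0,0,0]' --offset '[[-26.5,-18.4,0],[-26.5,-18.4,0],[-26.5,-18.4,0],[-26.5,-18.4,0],[-26.5,-18.4,0],[-26.5,-18.4,0],[-26.5,-18.4,0],[-26.5,-18.4,0],[0,0,25],[0,0,25],[0,0,0],[0,0,0]]' --rot '[[0,0,0],[0,0,0],[0,0,0],[0,0,0],[0,0,0],[0,0,0],[0,0,0],[0,0,0],[0,0,-0.92],[0,0,-0.92],[0,0,0],[0,0,0]]'

```text
clock: 2.1
tcp_pos: [551.1, -21.6, 180.0]
tool_rot: [-0.215, -3.13, 0.0]
wrist_force: [0.0, 0.3, 0.4]
opening: 85.1
```

```bash
python3 - <<'E'
from h import *
s=bot.get_state(); print(s['clock'],s['tcp_pos'],s['joints'],s['opening']); delta([552.5,-22.3,72],Rd(np.radians(82.4)))
E
```

```text
2.1 [551.08331154 -21.55472737 179.96384135] [-3.90851356e-02  1.83463451e-01 -8.37720212e-02  1.30760386e+00
 -1.55097474e-05  9.78951229e-02] 85.07254149885647
offset [ -1.9  -0.5 108. ] rot(6deg) [-0.   -0.04 -0.04]
```

>>> send_rows --hand '[0,0,0,0,0,1,1,1,1,1,1,1]' --offset '[[-1.5,-0.5,27],[0,0,27],[0,0,27],[0,0,27],[0,0,0],[0,0,0],[0,0,0],[0,0,0],[0,0,0],[0,0,0],[0,0,0],[0,0,0]]' --rot '[[0,0,0],[0,0,0],[0,0,0],[0,0,0],[0,0,0],[0,0,0],[0,0,0],[0,0,0],[0,0,0],[0,0,0],[0,0,0],[0,0,0]]'

```text
clock: 3.1
tcp_pos: [554.5, -23.8, 75.2]
tool_rot: [0.212, 3.132, -0.006]
wrist_force: [-2.0, -5.6, 7.7]
opening: 17.7
```

```bash
cat >> h.py <<'E'
def mouth(n=1):
    """template-match the funnel in the scene view -> shift in px down from scene0; mm"""
    s=bot.snapshot('scene'); g=s['pixels'][...,::-1]; r=cv2.imread('pics/scene0.png')
    t=r[174:232,284:326]; m=cv2.matchTemplate(np.ascontiguousarray(g[170:300,274:336]),t,cv2.TM_CCOEFF_NORMED)
    _,v,_,l=cv2.minMaxLoc(m); c=cam('scene')
    P=np.array([[583.5,205.7,210],[583.5,205.7,150]]); q=w2px(c,P)
    dy=l[1]-4
    if 0<l[1]<m.shape[0]-1:
        a,b,d=m[l[1]-1:l[1]+2,l[0]]; dy+=0.5*(a-d)/(a-2*b+d)
    st=bot.get_state()
    print('clock',round(float(st['clock']),2),'dx',l[0]-10,'sink mm',round(float(dy*60/(q[1,1]-q[0,1])),1),'score',round(v,3),'open',st['opening'].round(1),'j6',st['joints'][5].round(3),'F',st['wrist_force'].round(1),'T',st['ft_torque'].round(2))
E
python3 -c "
from h import *
mouth(); print(w2px(cam('scene'),[[583.5,205.7,210],[583.5,205.7,150],[552.5,-22.3,99]]), bot.get_state()['tcp_pos'])"
```

```text
Traceback (most recent call last):
  File "h.py", line 34, in mouth
    print('clock',round(float(st['clock']),2),'dx',l[0]-10,'sink mm',round(float(dy*60/(q[1,1]-q[0,1])),1),'score',round(v,3),'open',st['opening'].round(1),'j6',st['joints'][5].round(3),'F',st['wrist_force'].round(1),'T',st['ft_torque'].round(2))
                                                                                                                                     ^^^^^^^^^^^^^^^^^^^
AttributeError: 'float' object has no attribute 'round'
```

>>> send_rows --hand '[1,1,1]' --offset '[[0,0,0],[0,0,0],[0,0,0]]' --rot '[[0,0,0],[0,0,0],[0,0,0]]'

```text
clock: 3.4
tcp_pos: [554.5, -23.8, 75.2]
tool_rot: [0.212, 3.132, -0.005]
wrist_force: [-2.0, -4.5, 7.3]
opening: 18.0
```

```bash
sed -i "s/st\['opening'\].round(1)/round(float(st['opening']),1)/" h.py
python3 -c "
from h import *
mouth(); print(w2px(cam('scene'),[[583.5,205.7,210],[583.5,205.7,150],[552.5,-22.3,99]]), bot.get_state()['tcp_pos'])"
```

```text
clock 3.45 dx 0 sink mm -0.0 score 0.999 open 17.9 j6 0.094 F [-2.2 -5.5  7.8] T [-1.31  0.42  0.03]
[[311.94032174 190.25083687]
 [312.39714905 212.93580631]
 [362.17917108 189.88592372]] [554.50350984 -23.78119359  75.16798697]
```

```bash
python3 - <<'E'
from h import *
s=snap('scene','s1.png'); t=snap('top','t1.png')
a=cv2.imread('pics/s1.png')[140:240,310:410]; b=cv2.imread('pics/t1.png')[215:290,375:450]
cv2.imwrite('pics/crop3.png',np.hstack([cv2.resize(a,(400,400),interpolation=2),cv2.resize(b,(400,400),interpolation=2)]))
E
```

```text
(no output)
```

View pics/crop3.png

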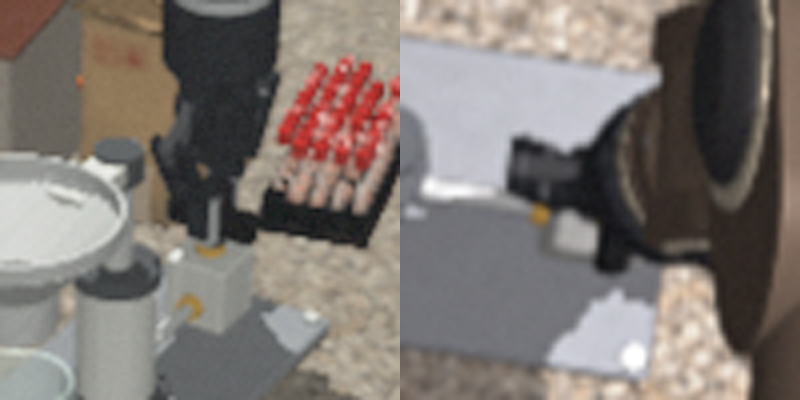

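The gripper encloses the bar at crop3 (215,200) and the stem is clear. I'll start turning.

>>> send_rows --hand '[1,1,1,1]' --offset '[[0,0,0],[0,0,0],[0,0,0],[0,0,0]]' --rot '[[0,0,-0.5],[0,0,-0.5],[0,0,-0.3],[0,0,0]]'

```text
clock: 3.88
tcp_pos: [554.5, -23.7, 75.2]
tool_rot: [-0.003, 3.139, -0.005]
wrist_force: [-1.9, -4.5, 6.5]
opening: 17.7
```

```bash
python3 -c "
from h import *
mouth(); print(bot.get_state()['tcp_pos'])"
```

```text
clock 3.93 dx 0 sink mm 0.0 score 0.998 open 18.2 j6 -0.042 F [-2.1 -4.7  7. ] T [-1.16  0.42 -0.01]
[554.51165483 -23.73102486  75.19195373]
```

>>> send_rows --hand '[1,1,1]' --offset '[[0,0,0],[0,0,0],[0,0,0]]' --rot '[[0,0,-0.4],[0,0,0],[0,0,0]]'

```text
clock: 4.18
tcp_pos: [554.5, -23.7, 75.2]
tool_rot: [-0.067, 3.139, -0.005]
wrist_force: [-1.7, -5.6, 7.6]
opening: 17.7
```

```bash
python3 -c "
from h import *
mouth()"
```

```text
clock 4.23 dx 0 sink mm 0.0 score 0.998 open 18.0 j6 -0.084 F [-2.4 -5.1  7.5] T [-1.21  0.37 -0.05]
```

>>> send_rows --hand '[1,1,1]' --offset '[[0,0,0],[0,0,0],[0,0,0]]' --rot '[[0,0,-0.5],[0,0,0],[0,0,0]]'

```text
clock: 4.48
tcp_pos: [554.5, -23.7, 75.2]
tool_rot: [-0.149, 3.136, -0.005]
wrist_force: [-1.5, -4.8, 7.3]
opening: 17.9
```

```bash
python3 -c "
from h import *
mouth()"
```

```text
clock 4.53 dx 0 sink mm 0.0 score 0.998 open 17.9 j6 -0.136 F [-1.8 -4.9  7.1] T [-1.13  0.41  0.05]
```

>>> send_rows --hand '[1,1,1]' --offset '[[0,0,0],[0,0,0],[0,0,0]]' --rot '[[0,0,-0.5],[0,0,0],[0,0,0]]'

```text
clock: 4.78
tcp_pos: [554.5, -23.7, 75.2]
tool_rot: [-0.231, 3.131, -0.006]
wrist_force: [-1.2, -4.7, 7.5]
opening: 17.8
```

```bash
python3 - <<'E'
from h import *
mouth()
s=snap('scene','s2.png'); a=cv2.imread('pics/s2.png')[140:240,330:400]; b=cv2.imread('pics/s1.png')[140:240,330:400]
cv2.imwrite('pics/crop4.png',cv2.resize(np.hstack([b,a]),(784,560),interpolation=2))
E
```

```text
clock 4.83 dx 0 sink mm 0.0 score 0.997 open 17.7 j6 -0.188 F [-1.9 -4.9  6.5] T [-1.2   0.41  0.  ]
```

View pics/crop4.png

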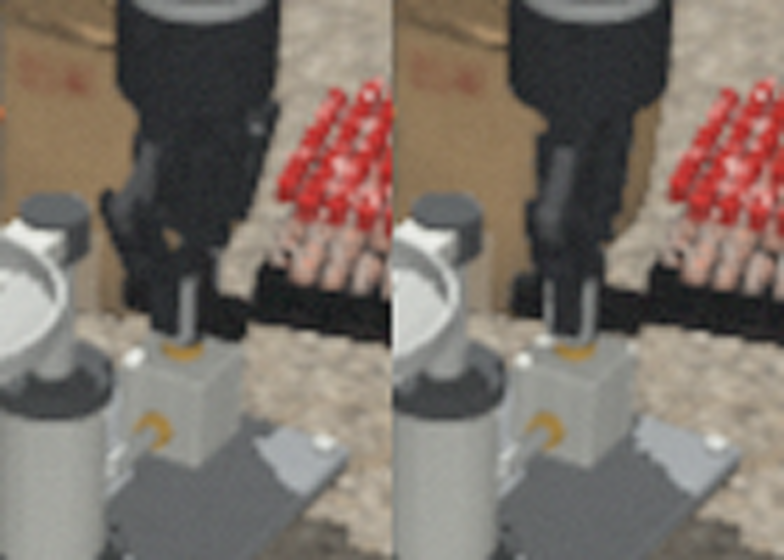

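The bar has turned with the fingers: its left end is at crop4 (525,295) and its right end at (640,300). I'll keep going in small steps.

>>> send_rows --hand '[1,1,1]' --offset '[[0,0,0],[0,0,0],[0,0,0]]' --rot '[[0,0,-0.5],[0,0,0],[0,0,0]]'

```text
clock: 5.13
tcp_pos: [554.5, -23.7, 75.2]
tool_rot: [-0.313, 3.124, -0.006]
wrist_force: [-1.6, -5.8, 6.8]
opening: 18.1
```

```bash
python3 -c "
from h import *
mouth()"
```

```text
clock 5.18 dx 0 sink mm 0.0 score 0.997 open 17.8 j6 -0.241 F [-1.9 -5.8  7.1] T [-1.19  0.41  0.  ]
```

>>> send_rows --hand '[1,1,1]' --offset '[[0,0,0],[0,0,0],[0,0,0]]' --rot '[[0,0,-0.5],[0,0,0],[0,0,0]]'

```text
clock: 5.43
tcp_pos: [554.5, -23.6, 75.2]
tool_rot: [-0.395, 3.115, -0.006]
wrist_force: [-2.0, -5.3, 7.1]
opening: 17.7
```

```bash
python3 -c "
from h import *
mouth()"
```

```text
clock 5.48 dx 0 sink mm 0.0 score 0.997 open 17.6 j6 -0.293 F [-1.2 -4.7  6.8] T [-1.13  0.45  0.01]
```

>>> send_rows --hand '[1,1,1]' --offset '[[0,0,0],[0,0,0],[0,0,0]]' --rot '[[0,0,-0.5],[0,0,0],[0,0,0]]'

```text
clock: 5.73
tcp_pos: [554.5, -23.7, 75.2]
tool_rot: [-0.476, 3.103, -0.006]
wrist_force: [-1.5, -5.0, 7.5]
opening: 17.9
```

```bash
python3 -c "
from h import *
mouth()"
```

```text
clock 5.78 dx 0 sink mm 0.0 score 0.997 open 18.2 j6 -0.345 F [-1.9 -5.7  6.5] T [-1.06  0.37  0.01]
```

>>> send_rows --hand '[1,1,1,1]' --offset '[[0,0,0],[0,0,0],[0,0,0],[0,0,0]]' --rot '[[0,0,-0.5],[0,0,0],[0,0,0],[0,0,0]]'

```text
clock: 6.12
tcp_pos: [554.5, -23.6, 75.2]
tool_rot: [-0.557, 3.09, -0.006]
wrist_force: [-2.6, -4.7, 7.9]
opening: 18.1
```

```bash
python3 -c "
from h import *
mouth()"
```

```text
clock 6.17 dx 0 sink mm 2.0 score 0.982 open 18.0 j6 -0.398 F [-1.8 -4.1  7.4] T [-1.13  0.4   0.01]
```

>>> send_rows --hand '[1,1,1,1]' --offset '[[0,0,0],[0,0,0],[0,0,0],[0,0,0]]' --rot '[[0,0,-0.5],[0,0,0],[0,0,0],[0,0,0]]'

```text
clock: 6.5
tcp_pos: [554.5, -23.6, 75.2]
tool_rot: [-0.638, 3.074, -0.006]
wrist_force: [-1.9, -4.4, 7.3]
opening: 17.7
```

```bash
python3 - <<'E'
from h import *
mouth()
s=snap('scene','s3.png'); t=snap('top','t3.png'); mouth()
a=cv2.imread('pics/s3.png')[140:240,310:410]; b=cv2.imread('pics/t3.png')[215:290,375:450]
cv2.imwrite('pics/crop5.png',np.hstack([cv2.resize(a,(400,400),interpolation=2),cv2.resize(b,(400,400),interpolation=2)]))
E
```

```text
clock 6.55 dx 0 sink mm 6.6 score 0.944 open 17.3 j6 -0.45 F [-1.5 -4.3  8.3] T [-1.06  0.4  -0.01]
clock 6.7 dx 0 sink mm 8.4 score 0.94 open 17.6 j6 -0.45 F [-2.4 -5.4  6.7] T [-1.09  0.44 -0.01]
```

Sinking at about 12 mm/s, so I'll hold and watch.

>>> send_rows --hand '[1,1,1,1,1,1,1,1,1,1,1,1]' --offset '[[0,0,0],[0,0,0],[0,0,0],[0,0,0],[0,0,0],[0,0,0],[0,0,0],[0,0,0],[0,0,0],[0,0,0],[0,0,0],[0,0,0]]' --rot '[[0,0,0],[0,0,0],[0,0,0],[0,0,0],[0,0,0],[0,0,0],[0,0,0],[0,0,0],[0,0,0],[0,0,0],[0,0,0],[0,0,0]]'

```text
clock: 7.7
tcp_pos: [554.5, -23.6, 75.2]
tool_rot: [-0.638, 3.074, -0.006]
wrist_force: [-1.0, -4.6, 7.4]
opening: 17.6
```

```bash
python3 -c "
from h import *
mouth()"
```

```text
clock 7.75 dx 1 sink mm 23.2 score 0.886 open 17.5 j6 -0.45 F [-2.1 -4.9  6.8] T [-1.07  0.45 -0.03]
```

>>> send_rows --hand '[1,1,1,1,1,1,1,1,1,1,1,1]' --offset '[[0,0,0],[0,0,0],[0,0,0],[0,0,0],[0,0,0],[0,0,0],[0,0,0],[0,0,0],[0,0,0],[0,0,0],[0,0,0],[0,0,0]]' --rot '[[0,0,0],[0,0,0],[0,0,0],[0,0,0],[0,0,0],[0,0,0],[0,0,0],[0,0,0],[0,0,0],[0,0,0],[0,0,0],[0,0,0]]'

```text
clock: 8.75
tcp_pos: [554.4, -23.6, 75.2]
tool_rot: [-0.638, 3.074, -0.006]
wrist_force: [-2.1, -5.1, 6.9]
opening: 17.7
```

```bash
python3 -c "
from h import *
mouth()"
```

```text
clock 8.8 dx 1 sink mm 37.2 score 0.827 open 17.6 j6 -0.45 F [-2.5 -3.7  6.9] T [-1.08  0.44  0.02]
```

>>> send_rows --hand '[1,1,1,1,1,1,1,1,1,1,1,1]' --offset '[[0,0,0],[0,0,0],[0,0,0],[0,0,0],[0,0,0],[0,0,0],[0,0,0],[0,0,0],[0,0,0],[0,0,0],[0,0,0],[0,0,0]]' --rot '[[0,0,0],[0,0,0],[0,0,0],[0,0,0],[0,0,0],[0,0,0],[0,0,0],[0,0,0],[0,0,0],[0,0,0],[0,0,0],[0,0,0]]'

```text
clock: 9.8
tcp_pos: [554.5, -23.6, 75.2]
tool_rot: [-0.638, 3.074, -0.006]
wrist_force: [-2.5, -5.0, 7.6]
opening: 18.0
```

```bash
python3 -c "
from h import *
mouth()"
```

```text
clock 9.85 dx 1 sink mm 51.0 score 0.751 open 17.8 j6 -0.45 F [-1.9 -3.8  6.9] T [-1.06  0.39 -0.02]
```

>>> send_rows --hand '[1,1,1,1,1,1,1,1,1,1,1,1]' --offset '[[0,0,0],[0,0,0],[0,0,0],[0,0,0],[0,0,0],[0,0,0],[0,0,0],[0,0,0],[0,0,0],[0,0,0],[0,0,0],[0,0,0]]' --rot '[[0,0,0],[0,0,0],[0,0,0],[0,0,0],[0,0,0],[0,0,0],[0,0,0],[0,0,0],[0,0,0],[0,0,0],[0,0,0],[0,0,0]]'

```text
clock: 10.85
tcp_pos: [554.5, -23.6, 75.2]
tool_rot: [-0.638, 3.074, -0.006]
wrist_force: [-3.1, -4.9, 7.3]
opening: 17.8
```

```bash
python3 -c "
from h import *
mouth()"
```

```text
clock 10.9 dx 2 sink mm 55.3 score 0.725 open 17.6 j6 -0.45 F [-1.3 -4.6  7.6] T [-1.1   0.44 -0.07]
```

One more second, to be sure it has reached its stop.

>>> send_rows --hand '[1,1,1,1,1,1,1,1,1,1,1,1]' --offset '[[0,0,0],[0,0,0],[0,0,0],[0,0,0],[0,0,0],[0,0,0],[0,0,0],[0,0,0],[0,0,0],[0,0,0],[0,0,0],[0,0,0]]' --rot '[[0,0,0],[0,0,0],[0,0,0],[0,0,0],[0,0,0],[0,0,0],[0,0,0],[0,0,0],[0,0,0],[0,0,0],[0,0,0],[0,0,0]]'

```text
clock: 11.9
tcp_pos: [554.5, -23.6, 75.2]
tool_rot: [-0.638, 3.074, -0.006]
wrist_force: [-2.1, -4.9, 7.8]
opening: 17.9
```

```bash
python3 - <<'E'
from h import *
mouth()
E
```

```text
clock 11.95 dx 2 sink mm 55.3 score 0.724 open 17.6 j6 -0.45 F [-2.  -5.2  7.3] T [-1.1   0.37 -0.  ]
```

>>> send_rows --hand '[1,1,1,1,1,1,1,1,1,1]' --offset '[[0,0,0],[0,0,0],[0,0,0],[0,0,0],[0,0,0],[0,0,0],[0,0,0],[0,0,0],[0,0,0],[0,0,0]]' --rot '[[0,0,0.8],[0,0,0.8],[0,0,0.8],[0,0,0.8],[0,0,0.8],[0,0,0.8],[0,0,0.4],[0,0,0.1],[0,0,0],[0,0,0]]'

```text
clock: 12.78
tcp_pos: [554.5, -23.8, 75.2]
tool_rot: [0.228, 3.131, -0.005]
wrist_force: [-1.2, -5.7, 6.6]
opening: 18.1
```

```bash
python3 - <<'E'
from h import *
mouth(); s=bot.get_state(); M=R.from_rotvec(s['tool_rot']).as_matrix(); print(np.degrees(np.arctan2(M[1,1],M[0,1])),M.round(3),s['tcp_pos'])
E
```

```text
clock 12.83 dx 2 sink mm 55.3 score 0.724 open 17.7 j6 0.105 F [-2.1 -5.6  7.8] T [-1.22  0.43  0.08]
81.65977851312093 [[-0.989  0.145  0.002]
 [ 0.145  0.989 -0.004]
 [-0.003 -0.003 -1.   ]] [554.51481482 -23.7661786   75.18809083]
```

>>> send_rows --hand '[0,0,0,0,0,0,0,0,0,0,0,0]' --offset '[[0,0,0],[0,0,0],[0,0,0],[0,0,0],[0,0,0],[0,0,0],[0,0,-10],[0,0,-30],[0,0,-30],[0,0,-30],[0,0,-30],[0,0,-30]]' --rot '[[0,0,0],[0,0,0],[0,0,0],[0,0,0],[0,0,0],[0,0,0],[0,0,0],[0,0,0],[0,0,0],[0,0,0],[0,0,0],[0,0,0]]'

```text
clock: 13.83
tcp_pos: [553.5, -22.1, 235.6]
tool_rot: [0.227, 3.133, 0.0]
wrist_force: [0.2, -0.5, -0.7]
opening: 85.5
```

>>> send_rows --hand '[0,0,0,0,0,0,0,0,0,0,0,0]' --offset '[[8,30.6,0],[8,30.6,0],[8,30.6,0],[8,30.6,0],[8,30.6,0],[8,30.6,0],[8,30.6,0],[8,30.6,0],[8,30.6,0],[8,30.6,0],[8,30.6,0],[8,30.6,0]]' --rot '[[0,0,0],[0,0,0],[0,0,0],[0,0,0],[0,0,0],[0,0,0],[0,0,0],[0,0,0],[0,0,0],[0,0,0],[0,0,0],[0,0,0]]'

```text
clock: 14.83
tcp_pos: [511.2, 356.6, 234.2]
tool_rot: [0.227, 3.133, 0.001]
wrist_force: [1.1, -0.9, 0.6]
opening: 85.2
```

>>> send_rows --hand '[0,0,0,0,0,0,0]' --offset '[[8,30.6,0],[8,30.6,0],[0,0,20],[0,0,20],[0,0,20],[0,0,0],[0,0,0]]' --rot '[[0,0,0],[0,0,0],[0,0,-0.9],[0,0,-0.8],[0,0,-0.8],[0,0,0],[0,0,0]]'

```text
clock: 15.42
tcp_pos: [504.0, 417.5, 173.0]
tool_rot: [0.181, -3.135, 0.002]
wrist_force: [-0.8, 0.2, 0.5]
opening: 85.2
```

```bash
python3 - <<'E'
from h import *
s=bot.get_state(); print(s['clock'],s['tcp_pos'],s['joints'].round(2),s['opening'],s['wrist_force'].round(1)); delta([505.5,416.5,60.3],Rd(np.radians(96.6)))
snap('scene','s4.png'); snap('top','t4.png')
a=cv2.imread('pics/s4.png')[160:360,260:400]; b=cv2.imread('pics/t4.png')[205:325,290:440]
cv2.imwrite('pics/crop6.png',np.hstack([cv2.resize(a,(350,500),interpolation=2),cv2.resize(b,(450,360),interpolation=2)[:500] if 0 else cv2.copyMakeBorder(cv2.resize(b,(450,360),interpolation=2),0,140,0,0,0)]))
E
```

```text
15.4167 [504.01626547 417.54591897 172.97768051] [0.69 0.38 0.16 1.35 0.   0.58] 85.16769537846235 [-0.8  0.2  0.5]
offset [ -1.6  -1.1 112.7] rot(6deg) [-0.01 -0.02 -0.  ]
```

View pics/crop6.png

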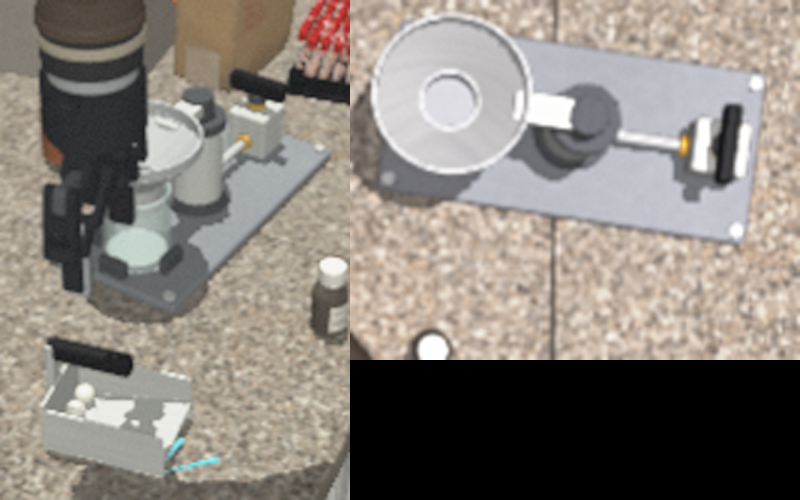

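The picture shows the funnel down in the jar and the valve bar at crop6 (730,145), parallel to the plate edge, so shut. Next I'll grasp the scoop handle.

>>> send_rows --hand '[0,0,0,0,0,0,1,1,1,1,1,1]' --offset '[[-1.5,-1,28],[0,0,28],[0,0,28],[0,0,28],[0,0,0],[0,0,0],[0,0,0],[0,0,0],[0,0,0],[0,0,0],[0,0,0],[0,0,0]]' --rot '[[0,0,0],[0,0,0],[0,0,0],[0,0,0],[0,0,0],[0,0,0],[0,0,0],[0,0,0],[0,0,0],[0,0,0],[0,0,0],[0,0,0]]'

```text
clock: 16.52
tcp_pos: [506.4, 417.3, 61.9]
tool_rot: [-0.184, 3.136, 0.001]
wrist_force: [1.2, -0.7, -2.0]
opening: 13.0
```

>>> send_rows --hand '[1,1,1,1,1,1,1,1]' --offset '[[0,0,0],[0,0,0],[0,0,0],[0,0,-5],[0,0,-8],[0,0,-8],[0,0,-5],[0,0,0]]' --rot '[[0,0,0],[0,0,0],[0,0,0],[0,0,0],[0,0,0],[0,0,0],[0,0,0],[0,0,0]]'

```text
clock: 17.18
tcp_pos: [507.0, 417.6, 89.1]
tool_rot: [-0.184, 3.134, 0.002]
wrist_force: [-0.5, 0.4, -1.0]
opening: 12.9
```

```bash
python3 - <<'E'
from h import *
s=bot.get_state(); print(s['clock'],s['tcp_pos'],s['opening'],s['wrist_force'].round(1),s['ft_torque'])
snap('scene','s5.png'); 
a=cv2.imread('pics/s5.png')[240:370,240:370]
cv2.imwrite('pics/crop7.png',cv2.resize(a,(520,520),interpolation=2))
print(px2w(cam('top'),(324,236),150))
E
```

```text
17.1833 [506.9717455  417.60919621  89.12908637] 12.918830503973773 [-0.5  0.4 -1. ] [ 0.00795645 -0.03723532  0.00772111]
[582.97918949 203.55564384 150.        ]
```

View pics/crop7.png

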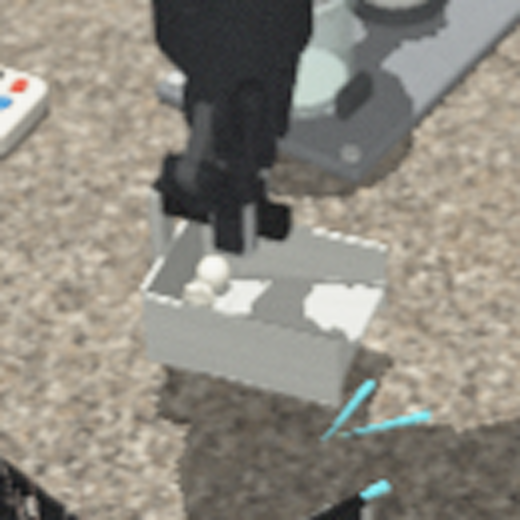

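The scoop is held level, with the balls still in the pocket at crop7 (210,272) and (200,292). I'll raise it and carry it over the funnel.

>>> send_rows --hand '[1,1,1,1,1,1,1,1]' --offset '[[0,0,-8],[0,0,-18],[0,0,-26],[0,0,-28],[0,0,-28],[0,0,-26],[0,0,-18],[0,0,-6]]' --rot '[[0,0,0],[0,0,0],[0,0,0],[0,0,0],[0,0,0],[0,0,0],[0,0,0],[0,0,0]]'

```text
clock: 17.9
tcp_pos: [506.9, 417.6, 249.2]
tool_rot: [-0.184, 3.132, 0.004]
wrist_force: [0.1, -1.3, -1.2]
opening: 12.9
```

>>> send_rows --hand '[1,1,1,1,1,1,1,1,1,1,1,1]' --offset '[[-5.3,-8.8,0],[-10.6,-17.7,0],[-15.9,-26.5,0],[-17.2,-28.7,0],[-17.2,-28.7,0],[-17.2,-28.7,0],[-17.2,-28.7,0],[-15.9,-26.5,0],[-10.6,-17.7,0],[-5.3,-8.8,0],[0,0,0],[0,0,0]]' --rot '[[0,0,0],[0,0,0],[0,0,0],[0,0,0],[0,0,0],[0,0,0],[0,0,0],[0,0,0],[0,0,0],[0,0,0],[0,0,0],[0,0,0]]'

```text
clock: 18.9
tcp_pos: [663.2, 213.1, 243.9]
tool_rot: [0.183, -3.134, -0.0]
wrist_force: [-0.4, -0.1, -1.6]
opening: 12.9
```

```bash
cat > plan.py <<'E'
from h import *
# scoop axes in tool frame (level): scoop x = -tool x, scoop z = -tool z ; nose in tool frame
nose=np.array([68,0,42.])
s=bot.get_state(); p=s['tcp_pos']; M=R.from_rotvec(s['tool_rot']).as_matrix()
print(s['clock'],p.round(1),s['opening'],s['joints'].round(2),'nose now',(p+M@nose).round(1),'tool x',M[:,0].round(3))
def rows(n,deg,target):
    global p,M
    a=p+M@nose; st=np.radians(deg/n); step=R.from_rotvec([0,st,0]).as_matrix()
    for i in range(1,n+1):
        M2=M@step; q=a+(np.array(target)-a)*i/n-M2@nose
        print((M.T@(q-p)).round(1).tolist(),round(deg/n/6,2)); M,p=M2,q
    print('end tcp',p.round(1),'nose',(p+M@nose).round(1),'tool z',M[:,2].round(2))
E
python3 - <<'E'
from plan import *
snap('top','t6.png'); print('A'); rows(6,-12,[595,205,185])
E
```

```text
18.9 [663.2 213.1 243.9] 12.880569771946995 [0.31 0.48 0.46 1.56 0.   0.19] nose now [595.6 205.1 202.1] tool x [-0.993 -0.116  0.002]
A
[1.6, -0.0, 0.5] -0.33
[1.7, -0.0, 0.5] -0.33
[1.8, -0.0, 0.5] -0.33
[1.9, -0.0, 0.5] -0.33
[2.0, -0.0, 0.5] -0.33
[2.1, -0.0, 0.4] -0.33
end tcp [652.5 211.7 240.1] nose [595. 205. 185.] tool z [ 0.2   0.02 -0.98]
```

```bash
python3 - <<'E'
from plan import *
rows(6,-12,[595,205,185]); rows(12,-30,[593,205,173])
E
```

```text
18.95 [662.9 213.8 244.4] 12.71620933633331 [0.31 0.48 0.46 1.56 0.   0.19] nose now [595.3 205.9 202.5] tool x [-0.993 -0.117  0.002]
[1.6, -0.1, 0.6] -0.33
[1.7, -0.1, 0.6] -0.33
[1.8, -0.1, 0.6] -0.33
[1.9, -0.1, 0.6] -0.33
[2.0, -0.1, 0.5] -0.33
[2.1, -0.1, 0.5] -0.33
end tcp [652.5 211.8 240.1] nose [595. 205. 185.] tool z [ 0.2   0.02 -0.98]
[2.3, 0.0, -2.0] -0.42
[2.3, 0.0, -2.0] -0.42
[2.3, 0.0, -2.0] -0.42
[2.4, 0.0, -2.0] -0.42
[2.4, 0.0, -2.1] -0.42
[2.5, 0.0, -2.1] -0.42
[2.5, 0.0, -2.1] -0.42
[2.5, 0.0, -2.1] -0.42
[2.6, 0.0, -2.2] -0.42
[2.6, 0.0, -2.2] -0.42
[2.6, 0.0, -2.2] -0.42
[2.7, 0.0, -2.3] -0.42
end tcp [615.4 207.6 249.7] nose [593. 205. 173.] tool z [ 0.66  0.08 -0.74]
```

>>> send_rows --hand '[1,1,1,1,1,1]' --offset '[[1.6,-0.1,0.6],[1.7,-0.1,0.6],[1.8,-0.1,0.6],[1.9,-0.1,0.6],[2,-0.1,0.5],[2.1,-0.1,0.5]]' --rot '[[0,-0.33,0],[0,-0.33,0],[0,-0.33,0],[0,-0.33,0],[0,-0.33,0],[0,-0.33,0]]'

```text
clock: 19.45
tcp_pos: [651.5, 213.2, 241.0]
tool_rot: [-0.176, 2.928, 0.019]
wrist_force: [0.2, -0.5, -1.7]
opening: 13.0
```

>>> send_rows --hand '[1,1,1,1,1,1,1,1,1,1,1,1]' --offset '[[2.3,0,-2],[2.3,0,-2],[2.3,0,-2],[2.4,0,-2],[2.4,0,-2.1],[2.5,0,-2.1],[2.5,0,-2.1],[2.5,0,-2.1],[2.6,0,-2.2],[2.6,0,-2.2],[2.6,0,-2.2],[2.7,0,-2.3]]' --rot '[[0,-0.42,0],[0,-0.42,0],[0,-0.42,0],[0,-0.42,0],[0,-0.42,0],[0,-0.42,0],[0,-0.42,0],[0,-0.42,0],[0,-0.42,0],[0,-0.42,0],[0,-0.42,0],[0,-0.42,0]]'

```text
clock: 20.45
tcp_pos: [614.1, 208.6, 250.5]
tool_rot: [-0.144, 2.401, 0.057]
wrist_force: [-0.0, -0.4, -1.3]
opening: 12.8
```

>>> send_rows --hand '[1,1,1,1,1,1,1,1,1,1,1,1]' --offset '[[0,0,0],[0,0,0],[0,0,0],[0,0,0],[0,0,0],[0,0,0],[0,0,0],[0,0,0],[0,0,0],[0,0,0],[0,0,0],[0,0,0]]' --rot '[[0,0,0],[0,0,0],[0,0,0],[0,0,0],[0,0,0],[0,0,0],[0,0,0],[0,0,0],[0,0,0],[0,0,0],[0,0,0],[0,0,0]]'

```text
clock: 21.45
tcp_pos: [615.9, 207.0, 250.4]
tool_rot: [-0.141, 2.403, 0.054]
wrist_force: [-0.1, 0.7, -1.9]
opening: 13.0
```

```bash
python3 - <<'E'
from plan import *
snap('scene','s7.png'); snap('top','t7.png')
a=cv2.imread('pics/s7.png')[130:290,250:390]; b=cv2.imread('pics/t7.png')[180:300,270:390]
cv2.imwrite('pics/crop8.png',np.hstack([cv2.resize(a,(402,460),interpolation=2),cv2.copyMakeBorder(cv2.resize(b,(396,396),interpolation=2),0,64,0,0,0)]))
E
```

```text
21.45 [615.9 207.  250.4] 12.989070499113208 [ 0.41 -0.17 -0.53  0.5  -0.2   0.22] nose now [593.8 204.4 173.6] tool x [-0.737 -0.087 -0.671]
```

View pics/crop8.png

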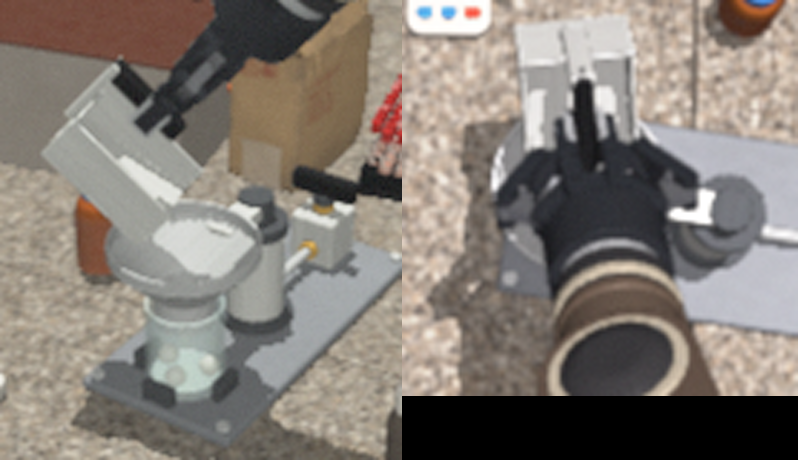

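Three balls lie in the jar, at crop8 (170,352), (205,362) and (178,375). The scoop floor that shows is empty. Next I'll untilt the scoop and bring it back.

```bash
python3 - <<'E'
from plan import *
rows(12,42,[597,205,207])
E
```

```text
21.55 [615.9 207.  250.4] 13.110153319953117 [ 0.41 -0.17 -0.53  0.5  -0.2   0.22] nose now [593.7 204.4 173.6] tool x [-0.737 -0.087 -0.671]
[-4.5, 0.0, 2.4] 0.58
[-4.4, 0.0, 2.2] 0.58
[-4.3, 0.0, 2.1] 0.58
[-4.1, 0.0, 2.0] 0.58
[-4.0, 0.0, 1.9] 0.58
[-3.8, 0.0, 1.8] 0.58
[-3.7, 0.0, 1.7] 0.58
[-3.5, 0.0, 1.7] 0.58
[-3.4, 0.0, 1.6] 0.58
[-3.2, 0.0, 1.5] 0.58
[-3.1, 0.0, 1.5] 0.58
[-2.9, 0.0, 1.5] 0.58
end tcp [664.4 212.9 249.1] nose [597. 205. 207.] tool z [ 0.  0. -1.]
```

>>> send_rows --hand '[1,1,1,1,1,1,1,1,1,1,1,1]' --offset '[[-4.5,0,2.4],[-4.4,0,2.2],[-4.3,0,2.1],[-4.1,0,2],[-4,0,1.9],[-3.8,0,1.8],[-3.7,0,1.7],[-3.5,0,1.7],[-3.4,0,1.6],[-3.2,0,1.5],[-3.1,0,1.5],[-2.9,0,1.5]]' --rot '[[0,0.58,0],[0,0.58,0],[0,0.58,0],[0,0.58,0],[0,0.58,0],[0,0.58,0],[0,0.58,0],[0,0.58,0],[0,0.58,0],[0,0.58,0],[0,0.58,0],[0,0.58,0]]'

```text
clock: 22.55
tcp_pos: [665.2, 212.9, 249.7]
tool_rot: [-0.184, 3.131, 0.001]
wrist_force: [1.5, 0.9, -1.9]
opening: 12.9
```

>>> send_rows --hand '[1,1,1,1,1,1,1,1,1,1,1,1]' --offset '[[5.3,8.8,0],[10.6,17.7,0],[15.9,26.5,0],[17.2,28.7,0],[17.2,28.7,0],[17.2,28.7,0],[17.2,28.7,0],[15.9,26.5,0],[10.6,17.7,0],[5.3,8.8,0],[0,0,0],[0,0,0]]' --rot '[[0,0,0],[0,0,0],[0,0,0],[0,0,0],[0,0,0],[0,0,0],[0,0,0],[0,0,0],[0,0,0],[0,0,0],[0,0,0],[0,0,0]]'

```text
clock: 23.55
tcp_pos: [507.2, 416.5, 248.7]
tool_rot: [-0.185, 3.129, 0.0]
wrist_force: [-0.2, -0.0, -0.7]
opening: 13.2
```

```bash
python3 - <<'E'
from plan import *
delta([506.5,417.5,62],Rd(np.radians(96.7)))
E
```

```text
23.55 [507.2 416.5 248.7] 13.1918636350612 [ 0.69  0.38  0.33  1.51 -0.    0.57] nose now [440.  408.6 206.2] tool x [-0.993 -0.118 -0.007]
offset [  2.    1.1 186.6] rot(6deg) [-0.    0.07  0.01]
```

>>> send_rows --hand '[1,1,1,1,1,1,1,1,1,1,1]' --offset '[[0,0,15],[0,0,28],[0,0,30],[0,0,30],[0,0,30],[0,0,22],[0,0,12],[0,0,9],[0,0,4],[0,0,2],[0,0,0]]' --rot '[[0,0.07,0],[0,0,0],[0,0,0],[0,0,0],[0,0,0],[0,0,0],[0,0,0],[0,0,0],[0,0,0],[0,0,0],[0,0,0]]'

```text
clock: 24.47
tcp_pos: [507.8, 416.7, 67.4]
tool_rot: [-0.183, 3.136, 0.001]
wrist_force: [-0.7, 0.1, -1.8]
opening: 13.2
```

>>> send_rows --hand '[1,1,1,1,1,1]' --offset '[[0,0,2],[0,0,1.5],[0,0,1],[0,0,1],[0,0,0.5],[0,0,0]]' --rot '[[0,0,0],[0,0,0],[0,0,0],[0,0,0],[0,0,0],[0,0,0]]'

```text
clock: 24.97
tcp_pos: [507.2, 417.2, 61.8]
tool_rot: [-0.185, 3.136, 0.002]
wrist_force: [-2.7, 1.2, 4.1]
opening: 12.8
```

Contact: the force reads +4 N upward. I'll release and retreat.

>>> send_rows --hand '[0,0,0,0,0,0,0,0,0,0,0,0]' --offset '[[0,0,0],[0,0,0],[0,0,0],[0,0,0],[0,0,0],[0,0,0],[0,0,-5],[0,0,-20],[0,0,-30],[0,0,-30],[0,0,-30],[0,0,-30]]' --rot '[[0,0,0],[0,0,0],[0,0,0],[0,0,0],[0,0,0],[0,0,0],[0,0,0],[0,0,0],[0,0,0],[0,0,0],[0,0,0],[0,0,0]]'

```text
clock: 25.97
tcp_pos: [507.0, 416.4, 207.3]
tool_rot: [0.184, -3.135, -0.0]
wrist_force: [1.0, 1.3, 0.3]
opening: 85.4
```

>>> send_rows --hand '[0,0,0,0,0,0,0,0]' --offset '[[30,0,0],[30,0,0],[30,0,0],[30,0,0],[30,0,0],[0,0,0],[0,0,0],[0,0,0]]' --rot '[[0,0,0],[0,0,0],[0,0,0],[0,0,0],[0,0,0],[0,0,0],[0,0,0],[0,0,0]]'

```text
clock: 26.63
tcp_pos: [358.7, 399.4, 206.2]
tool_rot: [-0.184, 3.136, 0.001]
wrist_force: [-0.3, -0.7, 0.7]
opening: 85.3
```

```bash
python3 - <<'E'
from h import *
snap('scene','s9.png'); s=bot.get_state(); print(s['clock'],s['tcp_pos'],s['wrist_force'].round(1))
a=cv2.imread('pics/s9.png')[160:370,190:420]
cv2.imwrite('pics/crop9.png',cv2.resize(a,(644,588),interpolation=2))
E
```

```text
26.6833 [359.04186468 399.3597368  205.88793305] [0.4 0.5 0.3]
```

View pics/crop9.png

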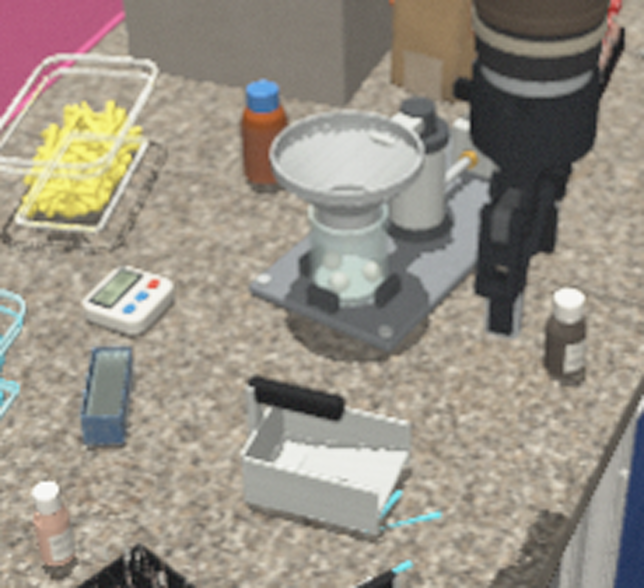

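The scoop stands upright and empty at crop9 (325,455). All three balls are in the jar, and the vial, bottle and timer are where they were. I'm handing the job in.

```bash
python3 -c "
from workcell import bot
print(bot.finish_job())"
```

```text
the job is handed in; nothing more can be done
None
```

I handed the job in at about 26.7 s of robot time, with every step done in the order asked.

- **Valve and funnel:** The funnel began to sink after about 0.5 rad of turn. I held the valve at 0.54 rad, where the funnel sank at roughly 13 mm/s until it stopped. I then turned the valve back, and the top picture shows the bar parallel to the plate edge again.
- **Scoop:** I used the large scoop (the small one was empty) and tilted it about 42° over the funnel. I then set it back where it had stood and released it.

**Last checks:**
- The final picture shows all three balls in the jar, the scoop upright and empty, and the vial, bottle and timer in place.
- The picture tracking measured 55 mm of sink rather than 60 mm. That fits a start slightly below fully raised, and the reading was the same a second later.
- While gripping the T bar, the opening read about 18 mm instead of 14, with a steady force of about 7 N upward. I don't know why, but the bar turned with the fingers.

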